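Clamp the terminal block in the cam fixture

TASK

Open the black case by swinging its lid over past upright so that it lies open flat behind the case, take out the pale terminal block and lay it flat, lengthwise, on the fixture's dark pad between the pressure foot and the anvil. Then turn the crank until the follower rests on the cam's flat dwell, so that the block stays clamped by itself when you let go. Leave the case open and the other things on the bench where they are.

Things in the scene. Friction and masses are not known exactly. Their poses are not given: they have to be found in the camera images.
- fixture: Hand-cranked cam clamp on a 235 x 90 x 12 mm base plate, bolted down. Origin on the bench under the face of the withdrawn pressure foot; x = clamping axis, from camshaft to anvil, z up. Along x: camshaft axis at -85 mm, follower guide at -43 to -21 mm (45 mm high), withdrawn foot's face at 0, anvil face at 61.5 mm, anvil housing to 109 mm (38 mm high). Nothing stands beside the nest pad.
- nest (a point): Middle of the top of the dark nest pad (58 x 36 mm, 16 mm above the bench), midway between the withdrawn foot and the anvil: the block's underside goes here, its length along the fixture's x axis. Axes as the fixture's.
- shaft_axis (a point): Point on the camshaft's vertical axis, 70 mm above the bench.
- crank (a joint): Crank angle, rad, growing counter-clockwise from above; starts at 0 to 0.5. The arm points at (0.6 + value) from the fixture's x axis. Follower withdrawn below 1.15, lifted up to 2.24; dwell 2.24 to 2.84 (middle 2.54: arm points straight away from the anvil); beyond it drops off again. Let go on a slope, it is driven down (up to 10 N at the knob); in the dwell it stays. Stops: -0.25, 4.4.
- crank_knob (a point): Middle of the upright round black crank knob: 16 mm in diameter, from 55 to 92 mm above the bench (this point at 75 mm), 60 mm from the camshaft axis. It does not spin on its pin. The crank arm below it tops out at 54 mm.
- follower (a joint): Travel in m of the follower with its flat pressure foot (24 mm wide, from 17 to 32 mm above the bench) towards the anvil: about 0 withdrawn, about 0.013 in the dwell. The gap from foot to anvil is then about 48 mm instead of 61.5 mm, so the 50 mm block pushes the sprung anvil back about 2 mm.
- anvil: Sprung steel anvil, 16 x 32 x 18 mm, top 35 mm above the bench, at the far end of the nest; gives a few millimetres along the fixture's x axis and so grips the block with about 8 N. Its origin lies at the fixture's origin.
- case: Black clamshell case, stuck to the bench: lower half 100 (x) x 60 (y) x 26 mm, with a firm grey inlay whose top is 24 mm above the bench. Origin under its middle; x points from its front (grey latch) to its hinge.
- case_hinge (a point): Middle of the hinge line, which runs along the case's y axis: 50 mm behind the case's middle, 26 mm above the bench.
- lid (a joint): Lid angle in rad: 0 shut, about 1.57 upright, about 3.1 lying open flat behind the case. Its balance point is at about 1.3; below it falls shut, beyond it falls open.
- lid_sides (a point): Point midway between the lid's side walls, 84 mm in front of the hinge line and, when shut, 12 mm above it (38 mm above the bench); turns with the lid. The lid is a shell 104 x 68 x 24 mm (wall 3 mm) from the hinge to 4 mm past the case's front, 4 mm wider than the case each side. It can be pinched across its 68 mm width here and then turns easily between the fingers. No latch holds it.
- block: Pale fibre terminal block, 20 (x) x 50 (y) x 16 mm (solid up to 14 mm), about 0.05 kg, starts lying on the inlay inside the shut case, its top 14 mm above the case's rim. Origin in the middle of its underside, z up.
- flux_pot: Small round pot with a white lid, 42 mm in diameter, 23 mm high; bystander.
- tip_cleaner: Round tin of brass wool, 61 mm in diameter, 39 mm high; bystander.
- tape_roll: Roll of black tape, 61 mm in diameter, 18 mm high; bystander.
- driver: Screwdriver with a green handle, 118 mm long, lying; bystander.
Mind the look-alikes: they are no part of the job. Leave any brown or pink look-alike of the case alone.

How it is judged:
On the way, in this order (a step that is already met when the one before it is completed fails the run):
1. the case lid is past its balance point and has fallen open (value of joint lid above 2.7 rad), for 0.2 s.
2. the block lies flat on the nest pad between foot and anvil (horizontal distance between block and nest below 0.016 m and z of block in the frame of nest below 0.004 m and angle between block's own z axis and vertical below 0.1 rad), for 0.2 s.
At the end, for the whole second after the job is handed in: Crank at rest in the dwell (2.17 to 2.91 rad), follower lifted over 12.8 mm; block at rest flat on the pad (within 16 mm of its middle, under 4 mm above it, tilt under 0.1 rad, length within 0.15 rad of the clamping axis), pressed on the anvil with over 3 N; lid open over 2.7 rad (all of step 2 and value of joint crank between 2.17 and 2.91 rad and value of joint follower above 0.0128 m and velocity of joint crank between -0.05 and 0.05 rad/s and contact force between block and anvil above 3 N and angle between the y axis of block and the x axis of fixture, either way round below 0.15 rad and linear speed of block below 0.01 m/s and value of joint lid above 2.7 rad); the robot touches nothing.
It fails at once if a bystander (flux pot, tip cleaner, tape roll or screwdriver) is moved by more than 30 mm (distance of any of flux_pot, tip_cleaner, tape_roll, driver from where it was at the start of the episode above 0.03 m).
It also fails if it takes over 58 s, if anything falls off the work surface, if the arm or the gripper's body presses on something with over 40 N, if the wrist force passes 120 N, or if a joint passes its speed limit or range.

ROBOT

A 6-joint arm with a two-finger parallel gripper is mounted at the origin on a cart in front of the work surface, level with it; the furniture and walls round the work are solid. World frame = base frame: x ahead of the robot, y to its left, z up, the work surface at z = 0. Lengths are in m, angles in rad, forces in N, time in s.
With the tool pointing down it reaches from about 0.4 to 0.925 m from the base axis. Payload 12.5 kg.
Tool frame: the origin (TCP) lies where the fingers leave the gripper's body, on its centre line; the fingertips stand 78 mm ahead of it and the grasp point (between the pads) lies 59 mm ahead of it; z points along the fingers, y is the line along which they close (so a half turn about z gives the same grasp; the last joint's range is limited). The gripper opens to 95 mm and grips with 3 to 60 N. Pads are 20 mm wide; open, the fingers measure 119 mm over their backs; the gripper's body (75 mm by 180 mm) begins 59 mm behind the grasp point.
Start: joints at [1.135, 0.491, 1.559, -0, 1.092, -0.106], TCP at [0.202, 0.591, 0.292] pointing down, gripper open.
Joint ranges: [-3.1, 3.1], [-0.84, 2.19], [0.05, 2.79], [-1.13, 4.28], [0.06, 2.93], [-2.69, 2.69]. Speed limits (rad/s): [2.22, 2.22, 2.79, 3.14, 3.14, 3.14].

INTERFACE

Orientations are given as a unit quaternion [x, y, z, w].
In Python, from plant import readout, imaging, arm gives the robot as it stands.
- The arm moves only by the tool apply_moves, never from a script. Its arguments are lists of equal length, an entry for each row: "xyz": the shift along the tool's x, y, z in units of 0.3 m (1.0 is 0.3 m), a list of three; "twist": the turn, a rotation vector about the tool's x, y, z in units of 30 degrees (1.0 is 30 degrees), a list of three. A call has 1 to 5 rows; each row is the pose to reach, as a shift and turn from the pose commanded when the call began, along the tool's axes at that moment; what a row does not reach only later rows make up. A row lasts 1/10 s, in which the tool goes at most 50 mm and 8.59 degrees, less where a joint would pass 70% of its speed; a pose out of reach is approached as far as the arm can. A call with a number of a shift or a turn outside -1 to 1 is refused whole. A call with a gripper value outside its range is refused whole. "fingers" is the opening, from 0 (shut) to 1 (fully open), set as the call begins (left out, the last holds). The fingers move at their own pace and stop on an object; "grip_force" is the grip in N (left out, the last holds). Time passes only in rows, so rows that repeat a pose let the fingers close. It gives the time, the measured TCP pose, the force, the opening and the grip force at its end, in the units of the state.
- readout.state(): the state, without advancing time (a new reading comes with each control period).
- imaging.camera(name): name is "side" or "top" or "wrist"; returns a dict with "image" (384x512x3 uint8, red, green, blue), "fx", "fy", "cx", "cy" (pixels), "D" ([k1, k2, p1, p2, k3] as OpenCV has them; the pictures are not rectified), "extrinsics" (4x4, takes a point from camera to world coordinates); the wrist camera has in their place "T_tool_cam" (4x4, takes a point from camera to tool coordinates, whose origin is the TCP and whose axes are the flange's). Camera axes: x right, y down, z forward; pixel columns grow to the right and rows downward; lengths in m; the calibration is good to about 2 mm. A picture is of the moment at which its call begins: read the wrist's pose just before it. There is no depth.
- arm.finish_job(): hands the job in; it is judged then, once.
The state is a dict: "time_s": time; "joints": joint angles; "joint_vel": joint speeds; "joint_efforts": joint torques, N m; "ee_pos": TCP position; "eef_rot": TCP orientation; "contact_force": force on the tool from outside, world axes, zero at the start; "ft_torque": the same for the moment, N m; "width": finger opening in m; "finger_force": force on a finger pad.
Only numpy, scipy, OpenCV 4.12 (cv2) and the standard library are available. Lean on these libraries where they do the work, as an engineer would, in place of code of your own. Each camera call takes 0.05 s, during which the arm holds its last target. There are 200 camera calls.

## Working session

There is one attempt and no reset: what is moved stays moved. The work goes in short steps, Python scripts to look and compute and a tool call to move; the robot and the scene stay as the last step left them, time stands still between calls to the robot, and variables do not carry over. Pictures are saved under pics/ and viewed, at most 10 in all, crops included, and the job is handed in when it is done.

Besides the shell and the picture viewer there is one more tool, called after "Request:" as name(argument=value, ...) on one line, values as JSON. apply_moves: Moves the arm, as the interface text tells. Its arguments: {"type":"object","properties":{"xyz":{"type":"array"},"twist":{"type":"array"},"fingers":{"type":"number"},"grip_force":{"type":"number"}},"required":["xyz","twist"]}

```bash
ls; mkdir -p pics; cat > h.py <<'E'
import numpy as np, cv2
from plant import readout, imaging, arm
from scipy.spatial.transform import Rotation as R
def ray(c,px,T):
    K=np.array([[c["fx"],0,c["cx"]],[0,c["fy"],c["cy"]],[0,0,1]])
    p=cv2.undistortPoints(np.array(px,float).reshape(-1,1,2),K,np.array(c["D"],float)).reshape(-1,2)
    d=np.c_[p,np.ones(len(p))]@T[:3,:3].T
    return T[:3,3],d
def onplane(c,px,z,T=None):
    o,d=ray(c,px,np.array(c["extrinsics"]) if T is None else T)
    return o+d*((z-o[2])/d[:,2])[:,None]
def wristT(c,s):
    T=np.eye(4);T[:3,:3]=R.from_quat(s["eef_rot"]).as_matrix();T[:3,3]=s["ee_pos"]
    return T@np.array(c["T_tool_cam"])
E
python3 - <<'E'
from h import *
import pickle
s=readout.state();print(s)
for n in("side","top"):
    c=imaging.camera(n);pickle.dump(c,open(f"{n}.pkl","wb"))
    cv2.imwrite(f"pics/{n}0.png",cv2.resize(c["image"][:,:,::-1],(800,600)))
    print(n,c["fx"],np.round(c["extrinsics"],3).tolist())
E
```

```text
pics
{'time_s': 0.0, 'joints': array([ 1.13538913e+00,  4.91580085e-01,  1.55946322e+00, -1.32218825e-05,
        1.09170770e+00, -1.05613079e-01]), 'joint_vel': array([-7.75279529e-05,  2.54698977e-05, -8.51091421e-04, -1.23734403e-04,
       -9.84772214e-04,  4.53800458e-04]), 'joint_efforts': array([ 2.09457801e-03, -6.12650442e+01, -2.58174706e+01,  6.93418575e-02,
        4.83240956e-02, -8.76527156e-05]), 'ee_pos': array([0.20232422, 0.59117307, 0.29164421]), 'eef_rot': array([ 1.64147751e-01,  9.86435594e-01, -5.59678952e-04, -1.49116917e-04]), 'contact_force': array([-0.41210963, -0.49566129, -0.44018538]), 'ft_torque': array([ 0.07127396, -0.02107847,  0.01083835]), 'finger_force': 0.0, 'width': 0.09487033607920654}
side 400.10197476402277 [[-0.998, 0.009, -0.064, 0.626], [0.062, 0.42, -0.905, 1.308], [0.018, -0.908, -0.42, 0.713], [0.0, 0.0, 0.0, 1.0]]
top 396.60468029245374 [[0.002, -0.985, 0.173, 0.323], [-1.0, -0.002, -0.005, -0.04], [0.005, -0.173, -0.985, 1.276], [0.0, 0.0, 0.0, 1.0]]
```

View pics/top0.png

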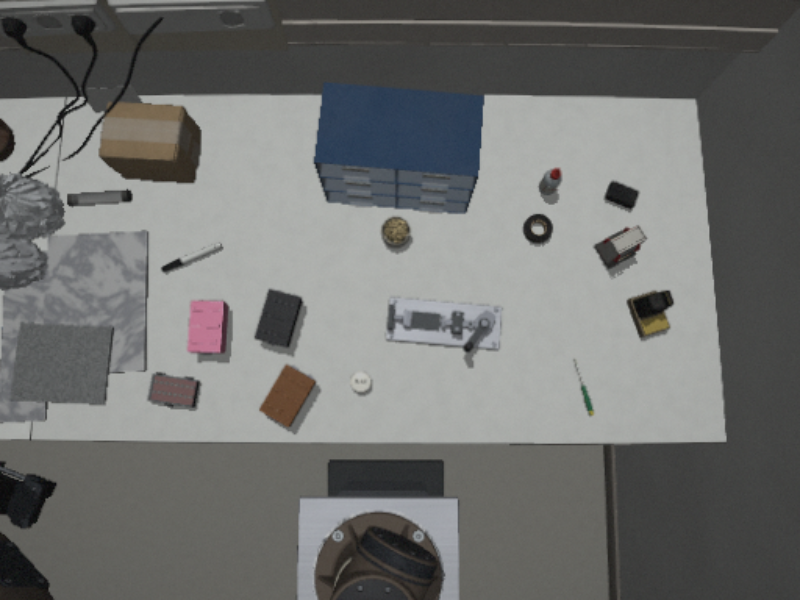

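View pics/side0.png

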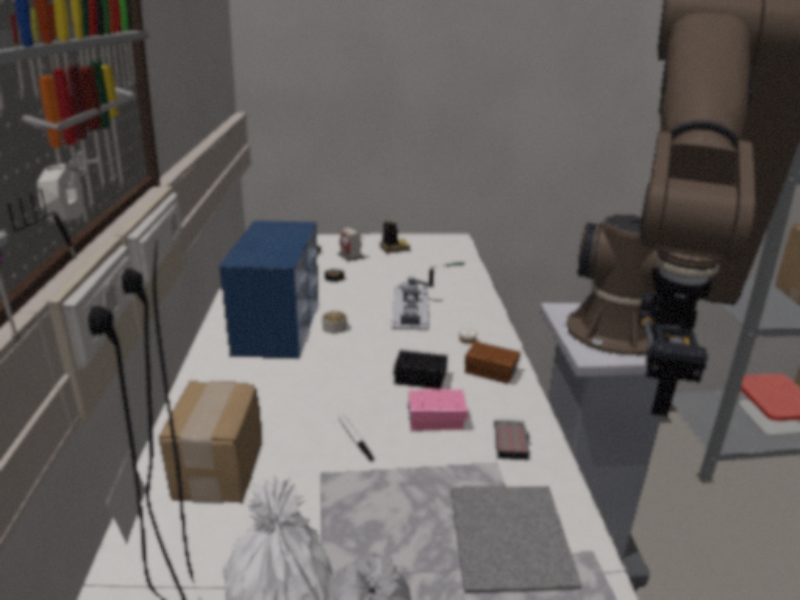

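Top view (800×600 scale): the black case is at about (279,319), with its long axis near vertical. The fixture is at (445,322), camshaft at (484,322), knob near (470,348), anvil to the left. The blue cabinet and the other things are well clear.

```bash
python3 - <<'E'
from h import *
import pickle
c=pickle.load(open("top.pkl","rb"));im=c["image"]
g=im.max(2).astype(int)
# case
m=((g<75)&(im.max(2).astype(int)-im.min(2)<25)).astype(np.uint8)
roi=np.zeros_like(m);roi[180:228,158:200]=1
n,l,st,ce=cv2.connectedComponentsWithStats(m*roi)
k=1+np.argmax(st[1:,4]);ct,_=cv2.findContours((l==k).astype(np.uint8),0,2)
r=cv2.minAreaRect(ct[0]);print("case",r,st[k])
b=cv2.boxPoints(r);print(b.round(1).tolist());print(onplane(c,b,.05).round(4).tolist())
# knob: darkest, fixture
x0,y0=240,182
cr=im[y0:y0+50,x0:x0+85]
a=cv2.resize(cr,None,fx=9,fy=9,interpolation=cv2.INTER_CUBIC)
b=cv2.resize(im[178:228,155:205],None,fx=9,fy=9,interpolation=cv2.INTER_CUBIC)
cv2.imwrite("pics/f.png",np.vstack([cv2.resize(a[:,:,::-1],(765,450))]))
s=pickle.load(open("side.pkl","rb"))["image"]
b2=cv2.resize(s[215:255,240:300],(540,360),interpolation=cv2.INTER_CUBIC)
cv2.imwrite("pics/c.png",np.hstack([cv2.resize(b,(360,360)),cv2.resize(b2,(440,360))])[:,:,::-1])
E
```

```text
case ((178.08755493164062, 203.70223999023438), (22.686172485351562, 33.57779312133789), 16.389541625976562) [163 186  31  36 747]
[[162.5, 216.60000610351562], [171.89999389648438, 184.39999389648438], [193.6999969482422, 190.8000030517578], [184.1999969482422, 223.0]]
[[0.4631, 0.2474, 0.05], [0.5654, 0.2217, 0.05], [0.545, 0.1522, 0.05], [0.4434, 0.1788, 0.05]]
```

View pics/f.png

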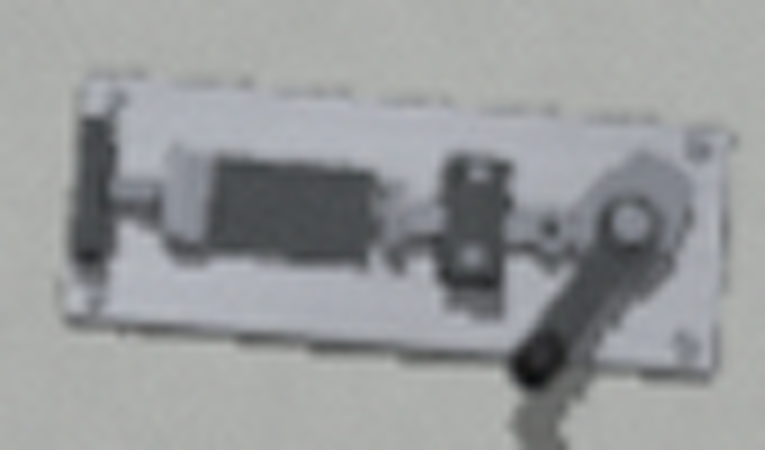

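View pics/c.png

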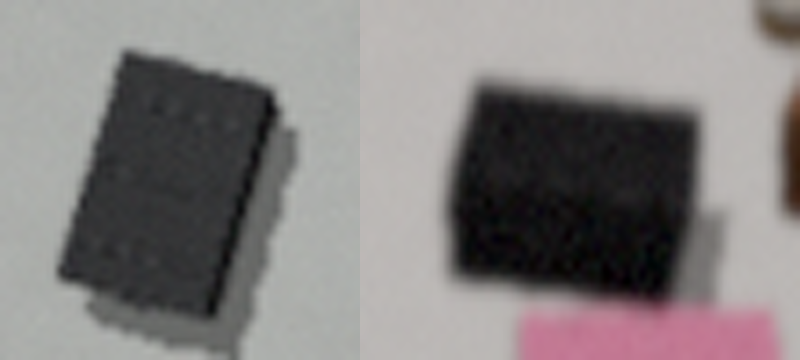

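The fixture crop shows the camshaft at full-image (310,207), the knob at (300,222), and the anvil to the left (+y). The case crop doesn't show which end the latch is on, so I'll bring the wrist camera over it.

```bash
cat >> h.py <<'E'
def down(yaw):  # tool z down, tool y axis at world angle yaw (rad)
    y=np.array([np.cos(yaw),np.sin(yaw),0]);z=np.array([0,0,-1.]);x=np.cross(y,z)
    return np.c_[x,y,z]
def go(pos,Rt,s=None):
    s=s or readout.state();R0=R.from_quat(s["eef_rot"]).as_matrix()
    d=R0.T@(np.array(pos)-s["ee_pos"])/.3
    w=R.from_matrix(R0.T@Rt).as_rotvec()/np.radians(30)
    print("xyz",d.round(4).tolist(),"twist",w.round(3).tolist())
E
python3 - <<'E'
from h import *
import pickle
c=pickle.load(open("top.pkl","rb"))
f=lambda u,v:[(u+.5)/9-.5+240,(v+.5)/9-.5+182]
print("shaft",onplane(c,[f(632,222)],.065).round(4))
print("knob",onplane(c,[f(537,356)],.092).round(4))
print("plate corners",onplane(c,[f(85,76),f(728,135),f(712,380),f(66,322)],.012).round(4).tolist())
print("pad",onplane(c,[f(212,155),f(378,172),f(368,265),f(205,250)],.016).round(4).tolist())
w=imaging.camera("wrist");print(np.round(w["T_tool_cam"],3).tolist(),w["fx"])
s=readout.state();print(R.from_quat(s["eef_rot"]).as_matrix().round(2).tolist())
for yaw in(75.7,-104.3): go([.50,.2,.30],down(np.radians(yaw)),s)
E
```

```text
shaft [[ 0.4948 -0.2097  0.065 ]]
knob [[ 0.4458 -0.1733  0.092 ]]
plate corners [[0.5549, -0.021, 0.012], [0.5339, -0.2524, 0.012], [0.4456, -0.2445, 0.012], [0.466, -0.0147, 0.012]]
pad [[0.5256, -0.0666, 0.016], [0.5196, -0.126, 0.016], [0.4861, -0.1221, 0.016], [0.4914, -0.0641, 0.016]]
[[0.001, -0.969, -0.247, 0.069], [1.0, 0.001, 0.001, 0.0], [-0.001, -0.247, 0.969, -0.092], [0.0, 0.0, 0.0, 1.0]] 285.60169172047046
[[-0.95, 0.32, -0.0], [0.32, 0.95, -0.0], [0.0, -0.0, -1.0]]
xyz [-1.361, -0.9125, -0.0267] twist [-0.002, -0.0, -0.153]
xyz [-1.361, -0.9125, -0.0267] twist [-0.0, 0.002, 5.847]
```

Request:
apply_moves(xyz=[[-0.136, -0.091, 0], [-0.272, -0.182, 0], [-0.408, -0.273, 0], [-0.544, -0.364, 0], [-0.68, -0.455, 0]], twist=[[0, 0, 0], [0, 0, -0.05], [0, 0, -0.1], [0, 0, -0.15], [0, 0, -0.15]])

```text
time_s: 0.65
ee_pos: [0.3519, 0.3945, 0.2922]
eef_rot: [0.125, 0.992, 0.0, -0.0]
contact_force: [0.7, 1.0, -0.1]
width: 0.0953
finger_force: 0.0
```

Request:
apply_moves(xyz=[[-0.136, -0.091, 0], [-0.272, -0.182, 0], [-0.408, -0.273, 0], [-0.544, -0.364, 0], [-0.68, -0.455, 0]], twist=[[0, 0, 0], [0, 0, 0], [0, 0, 0], [0, 0, 0], [0, 0, 0]])

```text
time_s: 1.15
ee_pos: [0.5159, 0.2114, 0.2922]
eef_rot: [0.125, 0.992, 0.0, -0.0]
contact_force: [0.2, 0.4, 0.5]
width: 0.0951
finger_force: 0.0
```

```bash
python3 - <<'E'
from h import *
import pickle
s=readout.state();w=imaging.camera("wrist");pickle.dump((s,w),open("w1.pkl","wb"));print(s["ee_pos"],s["eef_rot"],s["joints"])
cv2.imwrite("pics/w1.png",cv2.resize(w["image"][:,:,::-1],(800,600)))
E
```

```text
[0.5158751  0.21138551 0.29221914] [ 1.25370484e-01  9.92109992e-01  5.05577128e-05 -5.88517466e-05] [ 2.70361562e-01  3.95197404e-01  1.72625913e+00  1.62748111e-04
  1.02020571e+00 -1.04911741e+00]
```

View pics/w1.png

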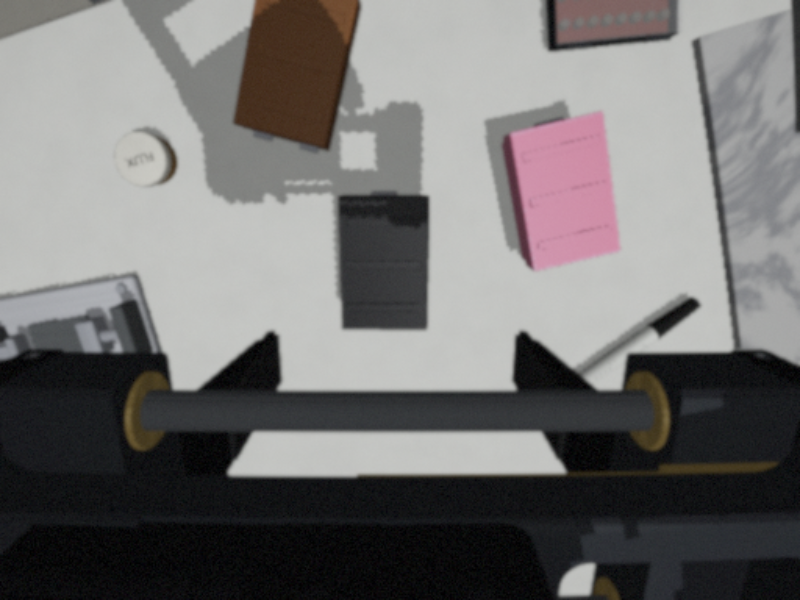

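The single grey latch at (385,193) is on the robot-side end (the pink look-alike has the same), so the hinge is at the far end (+x). Lid corners are at (339,196), (428,196), (427,328), (343,328).

```bash
python3 - <<'E'
from h import *
import pickle
s,w=pickle.load(open("w1.pkl","rb"));T=wristT(w,s)
px=(np.array([[339,196],[428,196],[427,328],[343,328]])+.5)/1.5625-.5
P=onplane(w,px,.05,T);print(P.round(4).tolist())
print([np.linalg.norm(P[i]-P[(i+1)%4]).round(4) for i in range(4)])
# refine with mask
im=w["image"];g=im.max(2)
m=(g<80).astype(np.uint8);roi=np.zeros_like(m);roi[110:214,205:290]=1
m=cv2.morphologyEx(m*roi,cv2.MORPH_OPEN,np.ones((5,5)))
n,l,st,ce=cv2.connectedComponentsWithStats(m);k=1+np.argmax(st[1:,4]);print(st[k])
ct,_=cv2.findContours((l==k).astype(np.uint8),0,2)
b=cv2.boxPoints(cv2.minAreaRect(ct[0]));P=onplane(w,b,.05,T)
print((b*1.5625).round(0).tolist(),P.round(4).tolist())
print([np.linalg.norm(P[i]-P[(i+1)%4]).round(4) for i in range(4)])
E
```

```text
[[0.4481, 0.1855, 0.05], [0.4643, 0.2487, 0.05], [0.5631, 0.2244, 0.05], [0.5466, 0.1603, 0.05]]
[np.float64(0.0652), np.float64(0.1017), np.float64(0.0662), np.float64(0.1017)]
[ 217  124   57   86 4667]
[[339.0, 194.0], [427.0, 194.0], [427.0, 327.0], [339.0, 327.0]] [[0.4468, 0.1862, 0.05], [0.4628, 0.2482, 0.05], [0.5621, 0.2245, 0.05], [0.545, 0.1578, 0.05]]
[np.float64(0.0641), np.float64(0.1021), np.float64(0.0689), np.float64(0.1022)]
```

Request:
apply_moves(xyz=[[0.1, -0.032, 0.1], [0.135, -0.032, 0.24], [0.135, -0.032, 0.38], [0.135, -0.032, 0.5], [0.135, -0.032, 0.55]], twist=[[0, 0, 0], [0, 0, 0], [0, 0, 0], [0, 0, 0], [0, 0, 0]])

```text
time_s: 1.7
ee_pos: [0.4721, 0.2137, 0.1243]
eef_rot: [0.125, 0.992, -0.001, -0.002]
contact_force: [-0.5, -0.2, 0.5]
width: 0.095
finger_force: 0.0
```

Request:
apply_moves(xyz=[[0, 0, 0.05], [0, 0, 0.1], [0, 0, 0.1]], twist=[[0, 0, 0], [0, 0, 0], [0, 0, 0]])

```text
time_s: 2.0
ee_pos: [0.4726, 0.2138, 0.0957]
eef_rot: [0.125, 0.992, -0.001, -0.001]
contact_force: [0.6, 0.1, -0.3]
width: 0.0949
finger_force: 0.0
```

Request:
apply_moves(xyz=[[0, 0, 0], [0, 0, 0], [0, 0, 0], [0, 0, 0], [0, 0, 0]], twist=[[0, 0, 0], [0, 0, 0], [0, 0, 0], [0, 0, 0], [0, 0, 0]], fingers=0.6, grip_force=12)

```text
time_s: 2.5
ee_pos: [0.473, 0.2128, 0.0977]
eef_rot: [0.125, 0.992, -0.001, -0.0]
contact_force: [-0.5, -13.6, 4.8]
width: 0.0679
finger_force: 12.0
```

Request:
apply_moves(xyz=[[-0.009, 0, -0.042], [-0.025, 0, -0.081], [-0.055, 0, -0.13], [-0.093, 0, -0.172], [-0.14, 0, -0.205]], twist=[[0, 0, 0], [0, 0, 0], [0, 0, 0], [0, 0, 0], [0, 0, 0]])

```text
time_s: 3.0
ee_pos: [0.5129, 0.2025, 0.1593]
eef_rot: [0.125, 0.992, -0.001, -0.002]
contact_force: [-3.4, -9.1, -3.3]
width: 0.068
finger_force: 12.0
```

Request:
apply_moves(xyz=[[-0.052, 0, -0.023], [-0.107, 0, -0.036], [-0.164, 0, -0.037], [-0.22, 0, -0.027], [-0.273, 0, -0.006]], twist=[[0, 0, 0], [0, 0, 0], [0, 0, 0], [0, 0, 0], [0, 0, 0]])

```text
time_s: 3.5
ee_pos: [0.5935, 0.1817, 0.1613]
eef_rot: [0.125, 0.992, -0.001, -0.0]
contact_force: [-2.0, -9.2, 4.0]
width: 0.0677
finger_force: 12.0
```

Request:
apply_moves(xyz=[[-0.048, 0, 0.031], [-0.088, 0, 0.071], [-0.11, 0, 0.11], [-0.11, 0, 0.11]], twist=[[0, 0, 0], [0, 0, 0], [0, 0, 0], [0, 0, 0]])

```text
time_s: 3.9
ee_pos: [0.6269, 0.173, 0.1274]
eef_rot: [0.125, 0.992, -0.001, 0.001]
contact_force: [3.2, -12.4, 3.2]
width: 0.0677
finger_force: 12.0
```

Request:
apply_moves(xyz=[[0, 0, 0], [0, 0, 0], [0, 0, 0], [0, 0, 0], [0, 0, 0]], twist=[[0, 0, 0], [0, 0, 0], [0, 0, 0], [0, 0, 0], [0, 0, 0]], fingers=1.0)

```text
time_s: 4.4
ee_pos: [0.6251, 0.1752, 0.1276]
eef_rot: [0.125, 0.992, 0.0, 0.0]
contact_force: [-0.8, -0.1, 0.0]
width: 0.0947
finger_force: 0.0
```

Request:
apply_moves(xyz=[[0, 0, -0.15], [0, 0, -0.3], [0, 0, -0.45], [0.16, 0, -0.5], [0.3, 0, -0.5]], twist=[[0, 0, 0], [0, 0, 0], [0, 0, 0], [0, 0, 0], [0, 0, 0]])

```text
time_s: 4.9
ee_pos: [0.5373, 0.1975, 0.28]
eef_rot: [0.126, 0.992, 0.001, 0.002]
contact_force: [0.3, 0.1, -0.6]
width: 0.0952
finger_force: 0.0
```

```bash
python3 - <<'E'
from h import *
import pickle
s=readout.state();w=imaging.camera("wrist");pickle.dump((s,w),open("w2.pkl","wb"));print(s["ee_pos"],s["eef_rot"],s["time_s"])
cv2.imwrite("pics/w2.png",cv2.resize(w["image"][:,:,::-1],(800,600)))
E
```

```text
[0.53732848 0.19753406 0.27996811] [1.25681738e-01 9.92068099e-01 8.86763678e-04 2.04950167e-03] 4.9
```

View pics/w2.png

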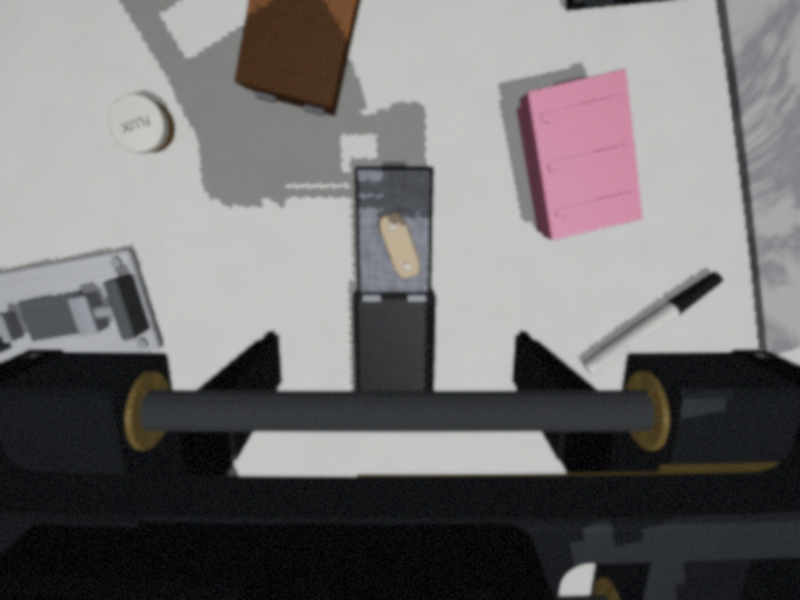

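The lid lies open flat behind the case. The pale block is visible at (398,246), tilted about 20° from the case axis.

```bash
cat >> h.py <<'E'
def block(w,s,z,roi):
    im=w["image"].astype(int);m=((im[:,:,0]-im[:,:,2]>25)&(im[:,:,0]>110)).astype(np.uint8)
    r=np.zeros_like(m);r[roi[0]:roi[1],roi[2]:roi[3]]=1
    n,l,st,ce=cv2.connectedComponentsWithStats(m*r);k=1+np.argmax(st[1:,4])
    ct,_=cv2.findContours(cv2.morphologyEx((l==k).astype(np.uint8),cv2.MORPH_CLOSE,np.ones((7,7))),0,2)
    b=cv2.boxPoints(cv2.minAreaRect(max(ct,key=cv2.contourArea)));P=onplane(w,b,z,wristT(w,s))
    e=[P[1]-P[0],P[2]-P[1]];L=[np.linalg.norm(v) for v in e];v=e[int(np.argmax(L))]
    print("px",st[k],"centre",P.mean(0).round(4),"sizes",np.round(L,4),"len angle",np.degrees(np.arctan2(v[1],v[0])).round(2))
    return P.mean(0),np.arctan2(v[1],v[0])
E
python3 - <<'E'
from h import *
import pickle
s,w=pickle.load(open("w2.pkl","rb"))
block(w,s,.038,(120,190,230,280))
px=(np.array([[356,168],[432,168],[432,293],[356,293]])+.5)/1.5625-.5
P=onplane(w,px,.026,wristT(w,s));print("case",P.round(4).tolist(),P.mean(0))
E
```

```text
px [243 137  25  41 575] centre [0.517  0.2059 0.038 ] sizes [0.0188 0.0489] len angle 6.52
case [[0.4541, 0.1886, 0.026], [0.4682, 0.2436, 0.026], [0.562, 0.2214, 0.026], [0.5469, 0.1626, 0.026]] [0.50781801 0.20402622 0.026     ]
```

```bash
python3 - <<'E'
from h import *
go([.517,.206,.15],down(np.radians(96.5)))
E
```

```text
xyz [0.0515, 0.0117, 0.4292] twist [0.001, -0.003, -0.695]
```

Request:
apply_moves(xyz=[[0.05, 0.012, 0.1], [0.051, 0.012, 0.22], [0.051, 0.012, 0.34], [0.051, 0.012, 0.43], [0.051, 0.012, 0.43]], twist=[[0, 0, -0.25], [0, 0, -0.5], [0, 0, -0.695], [0, 0, -0.695], [0, 0, -0.695]], fingers=0.5)

```text
time_s: 5.45
ee_pos: [0.5229, 0.2044, 0.1457]
eef_rot: [-0.056, 0.998, -0.0, -0.003]
contact_force: [0.4, -0.0, 1.1]
width: 0.0604
finger_force: 0.0
```

Request:
apply_moves(xyz=[[0, 0, 0], [0, 0, 0]], twist=[[0, 0, 0], [0, 0, 0]])

```text
time_s: 5.65
ee_pos: [0.5247, 0.2048, 0.1501]
eef_rot: [-0.056, 0.998, 0.0, 0.001]
contact_force: [-0.7, -0.7, 0.2]
width: 0.0492
finger_force: 0.0
```

```bash
python3 - <<'E'
from h import *
s=readout.state();go([.517,.206,.104],down(np.radians(96.5)),s)
w=imaging.camera("wrist")
im=w["image"].astype(int);cv2.imwrite("pics/w3.png",w["image"][:,:,::-1])
try: block(w,s,.038,(0,300,150,360))
except Exception as e: print(e)
E
```

```text
xyz [0.0254, 0.0067, 0.1535] twist [0.001, 0.004, -0.002]
px [ 243  168   27   64 1395] centre [0.5167 0.2058 0.038 ] sizes [0.0188 0.049 ] len angle 7.26
```

Request:
apply_moves(xyz=[[0.026, 0.006, 0.03], [0.026, 0.006, 0.1], [0.026, 0.006, 0.152], [0.026, 0.006, 0.152], [0.026, 0.006, 0.152]], twist=[[0, 0, -0.02], [0, 0, -0.02], [0, 0, -0.02], [0, 0, -0.02], [0, 0, -0.02]])

```text
time_s: 6.2
ee_pos: [0.5156, 0.2057, 0.1038]
eef_rot: [-0.062, 0.998, 0.0, 0.0]
contact_force: [-1.7, -0.1, 8.7]
width: 0.0474
finger_force: 4.2
```

Request:
apply_moves(xyz=[[0, 0, 0], [0, 0, 0], [0, 0, 0], [0, 0, 0], [0, 0, 0]], twist=[[0, 0, 0], [0, 0, 0], [0, 0, 0], [0, 0, 0], [0, 0, 0]], fingers=0.1, grip_force=15)

```text
time_s: 6.7
ee_pos: [0.5159, 0.2055, 0.1029]
eef_rot: [-0.062, 0.998, -0.0, -0.0]
contact_force: [-1.8, 0.4, 2.7]
width: 0.0199
finger_force: 15.0
```

```bash
python3 - <<'E'
from h import *
s=readout.state();print(s["ee_pos"],s["width"],s["finger_force"],s["joints"])
th=np.radians(84.8);go([.5054,-.0945,.25],down(th-np.pi/2),s)
E
```

```text
[0.51588207 0.20546478 0.10294595] 0.019883250276762132 14.959474503993988 [ 2.60046664e-01  6.54924049e-01  1.89346318e+00  9.31776154e-05
  5.93583153e-01 -1.43398852e+00]
xyz [0.1577, -0.988, -0.4901] twist [-0.001, -0.001, 3.409]
```

Request:
apply_moves(xyz=[[0, 0, -0.06], [0, 0, -0.18], [0, 0, -0.3], [0, 0, -0.42], [0, 0, -0.49]], twist=[[0, 0, 0], [0, 0, 0], [0, 0, 0.1], [0, 0, 0.3], [0, 0, 0.5]])

```text
time_s: 7.2
ee_pos: [0.5163, 0.2055, 0.2524]
eef_rot: [0.071, 0.997, 0.0, 0.001]
contact_force: [0.4, -0.2, -0.4]
width: 0.0199
finger_force: 15.0
```

```bash
python3 - <<'E'
from h import *
s=readout.state();print(s["ee_pos"],s["width"],s["finger_force"])
th=np.radians(84.8);go([.5054,-.0945,.25],down(th-np.pi/2),s)
E
```

```text
[0.51633963 0.2055223  0.25240077] 0.019906857099904456 14.956165999174118
xyz [-0.1063, -0.9951, 0.0073] twist [0.005, 0.002, 2.901]
```

Request:
apply_moves(xyz=[[-0.013, -0.12, 0], [-0.026, -0.24, 0], [-0.039, -0.36, 0], [-0.052, -0.48, 0], [-0.064, -0.6, 0]], twist=[[0, 0, 0.2], [0, 0, 0.4], [0, 0, 0.6], [0, 0, 0.8], [0, 0, 1]])

```text
time_s: 7.7
ee_pos: [0.5099, 0.0232, 0.2498]
eef_rot: [0.327, 0.945, -0.0, -0.0]
contact_force: [1.0, -0.3, -0.3]
width: 0.02
finger_force: 15.0
```

Request:
apply_moves(xyz=[[-0.058, -0.08, 0], [-0.116, -0.16, 0], [-0.175, -0.24, 0], [-0.234, -0.32, 0], [-0.234, -0.32, 0]], twist=[[0, 0, 0.2], [0, 0, 0.4], [0, 0, 0.6], [0, 0, 0.8], [0, 0, 1]])

```text
time_s: 8.2
ee_pos: [0.5064, -0.0971, 0.2496]
eef_rot: [0.562, 0.827, -0.0, -0.0]
contact_force: [-0.1, -0.6, -0.2]
width: 0.0197
finger_force: 15.0
```

Request:
apply_moves(xyz=[[0, 0, 0], [0, 0, 0], [0, 0, 0], [0, 0, 0], [0, 0, 0]], twist=[[0, 0, 0.25], [0, 0, 0.5], [0, 0, 0.75], [0, 0, 0.9], [0, 0, 0.9]])

```text
time_s: 8.7
ee_pos: [0.5064, -0.0943, 0.2497]
eef_rot: [0.737, 0.676, -0.0, -0.0]
contact_force: [0.6, -0.2, -0.6]
width: 0.0198
finger_force: 15.0
```

```bash
python3 - <<'E'
from h import *
import pickle
s=readout.state();print(s["ee_pos"],s["width"],s["finger_force"])
go([.5054,-.0945,.13],down(np.radians(-5.2)),s)
w=imaging.camera("wrist");pickle.dump((s,w),open("w4.pkl","wb"))
cv2.imwrite("pics/w4.png",cv2.resize(w["image"][:,:,::-1],(800,600)))
E
```

```text
[ 0.5064234  -0.09429931  0.24966459] 0.01979111229109944 14.959398061037064
xyz [-0.001, -0.0031, 0.3989] twist [-0.001, -0.0, 0.006]
```

View pics/w4.png

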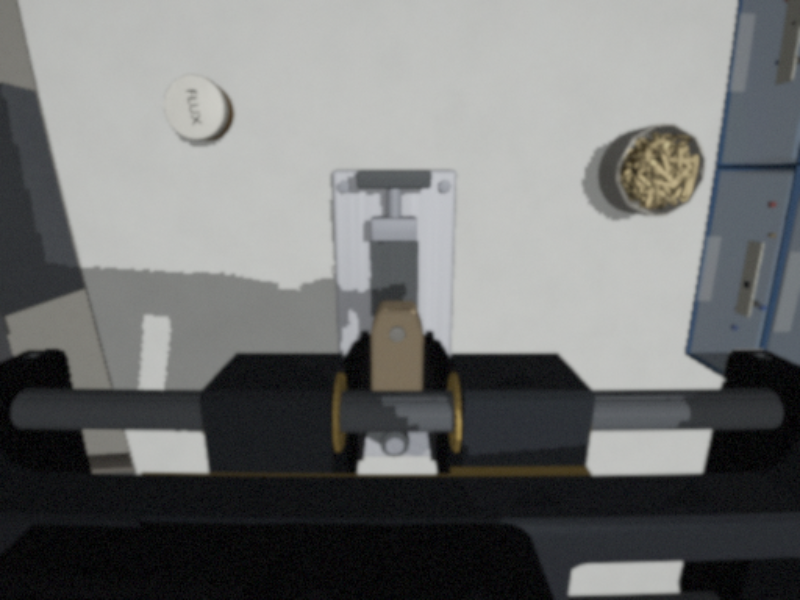

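The block is held lengthwise along the fixture axis. The anvil's front edge is at row 240, the pad edges are at columns 371–418, and the plate end corners are at (333,171) and (455,171).

```bash
python3 - <<'E'
from h import *
import pickle
s,w=pickle.load(open("w4.pkl","rb"));T=wristT(w,s)
f=lambda p:(np.array(p)+.5)/1.5625-.5
A=onplane(w,f([[371,240],[418,240],[371,300],[417,300]]),.016,T);print("pad",A.round(4).tolist())
print("anvil front top",onplane(w,f([[371,240],[418,240]]),.035,T).round(4).tolist())
B=onplane(w,f([[333,171],[455,171],[333,350],[453,350]]),.012,T);print("plate",B.round(4).tolist())
e=np.array([np.cos(np.radians(84.8)),np.sin(np.radians(84.8))]);n=np.array([-e[1],e[0]]);N=np.array([.5054,-.0945])
for q in list(A)+list(B): print(((q[:2]-N)@e*1e3).round(1),((q[:2]-N)@n*1e3).round(1))
E
```

```text
pad [[0.4906, -0.0642, 0.016], [0.5248, -0.0671, 0.016], [0.486, -0.1093, 0.016], [0.5206, -0.1123, 0.016]]
anvil front top [[0.4919, -0.0619, 0.035], [0.5241, -0.0647, 0.035]]
plate [[0.4682, -0.0131, 0.012], [0.555, -0.0207, 0.012], [0.4517, -0.1483, 0.012], [0.5459, -0.1564, 0.012]]
28.9 17.5
29.0 -16.8
-16.5 18.0
-16.3 -16.8
77.7 44.4
78.0 -42.7
-58.4 48.6
-58.0 -46.0
```

Request:
apply_moves(xyz=[[0, -0.003, 0.12], [0, -0.003, 0.25], [0, -0.003, 0.36], [0, -0.003, 0.43], [0, -0.003, 0.47]], twist=[[0, 0, 0], [0, 0, 0], [0, 0, 0], [0, 0, 0], [0, 0, 0]])

```text
time_s: 9.25
ee_pos: [0.5052, -0.0941, 0.1072]
eef_rot: [0.736, 0.677, -0.001, -0.001]
contact_force: [0.8, 0.2, -1.0]
width: 0.0199
finger_force: 15.0
```

Request:
apply_moves(xyz=[[0, 0, 0.015], [0, 0, 0.03], [0, 0, 0.04], [0, 0, 0.04]], twist=[[0, 0, 0], [0, 0, 0], [0, 0, 0], [0, 0, 0]])

```text
time_s: 9.65
ee_pos: [0.5059, -0.0942, 0.0973]
eef_rot: [0.737, 0.676, 0.0, 0.0]
contact_force: [-0.2, -0.3, -0.9]
width: 0.0199
finger_force: 15.0
```

Request:
apply_moves(xyz=[[0, 0, 0.004], [0, 0, 0.008], [0, 0, 0.008]], twist=[[0, 0, 0], [0, 0, 0], [0, 0, 0]])

```text
time_s: 9.95
ee_pos: [0.5059, -0.0942, 0.0949]
eef_rot: [0.737, 0.676, 0.0, 0.0]
contact_force: [-0.6, 0.2, 3.5]
width: 0.0198
finger_force: 15.0
```

Request:
apply_moves(xyz=[[0, 0, 0], [0, 0, 0], [0, 0, 0], [0, 0, 0]], twist=[[0, 0, 0], [0, 0, 0], [0, 0, 0], [0, 0, 0]], fingers=0.45)

```text
time_s: 10.35
ee_pos: [0.5057, -0.0942, 0.0945]
eef_rot: [0.737, 0.676, 0.0, -0.0]
contact_force: [0.3, -0.3, 0.3]
width: 0.0419
finger_force: 0.0
```

Request:
apply_moves(xyz=[[0, 0, -0.1], [0, 0, -0.22], [-0.1, 0, -0.35], [-0.2, 0, -0.4], [-0.2, 0, -0.4]], twist=[[0, 0, 0], [0, 0, 0], [0, 0, 0], [0, 0, 0], [0, 0, 0]])

```text
time_s: 10.85
ee_pos: [0.5011, -0.1565, 0.2169]
eef_rot: [0.738, 0.675, 0.001, 0.002]
contact_force: [0.2, 0.1, -0.4]
width: 0.0429
finger_force: 0.0
```

```bash
python3 - <<'E'
from h import *
import pickle
s=readout.state();print(s["ee_pos"],s["joints"])
w=imaging.camera("wrist");pickle.dump((s,w),open("w5.pkl","wb"))
c=imaging.camera("top");pickle.dump(c,open("top2.pkl","wb"))
block(w,s,.030,(100,384,180,330))
a=cv2.resize(c["image"][182:232,240:325],(765,450),interpolation=cv2.INTER_CUBIC)
cv2.imwrite("pics/w5.png",np.vstack([cv2.resize(w["image"][80:384],(760,450))])[:,:,::-1])
E
```

```text
[ 0.5010982  -0.15654612  0.21688069] [-4.28590533e-01  4.45005920e-01  1.88884984e+00 -2.56858777e-04
  8.02660603e-01 -3.39911612e-01]
px [242 100  21  51 943] centre [ 0.5062 -0.0959  0.03  ] sizes [0.0187 0.0468] len angle -94.64
```

View pics/w5.png

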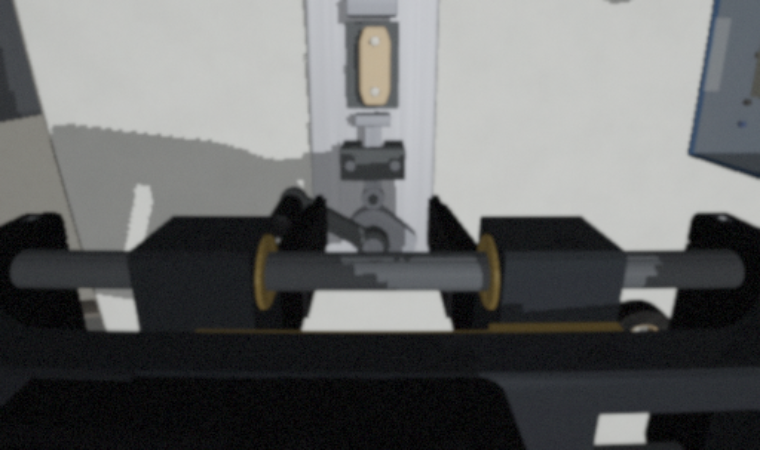

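The block lies flat and centred on the pad. The knob top shows near (297,195) in this crop; I'll cross-check its position and work out the approach.

```bash
python3 - <<'E'
from h import *
import pickle
s,w=pickle.load(open("w5.pkl","rb"))
print(onplane(w,[[296/1.484,193/1.48+80]],.092,wristT(w,s)).round(4))
c=pickle.load(open("top2.pkl","rb"));im=c["image"]
go([.4458,-.173,.2],down(np.radians(-126.6)))
E
```

```text
[[ 0.4587 -0.1563  0.092 ]]
xyz [-0.0786, -0.1753, 0.0479] twist [-0.0, -0.0, 4.052]
```

Request:
apply_moves(xyz=[[0, -0.04, 0], [0, -0.09, 0], [0, -0.13, 0], [0, -0.16, 0], [0, -0.16, 0]], twist=[[0, 0, 0.25], [0, 0, 0.5], [0, 0, 0.75], [0, 0, 1], [0, 0, 1]])

```text
time_s: 11.45
ee_pos: [0.4517, -0.1487, 0.2136]
eef_rot: [0.887, 0.462, -0.001, -0.001]
contact_force: [-0.5, -0.1, -0.1]
width: 0.0428
finger_force: 0.0
```

Request:
apply_moves(xyz=[[0, 0, 0], [0, 0, 0], [0, 0, 0], [0, 0, 0]], twist=[[0, 0, 0.25], [0, 0, 0.5], [0, 0, 0.75], [0, 0, 1]])

```text
time_s: 11.85
ee_pos: [0.4531, -0.1492, 0.2138]
eef_rot: [0.976, 0.217, -0.0, -0.0]
contact_force: [-0.5, 0.2, 0.0]
width: 0.0425
finger_force: 0.0
```

Request:
apply_moves(xyz=[[0, 0, 0], [0, 0, 0], [0, 0, 0], [0, 0, 0]], twist=[[0, 0, 0.25], [0, 0, 0.5], [0, 0, 0.75], [0, 0, 1]])

```text
time_s: 12.25
ee_pos: [0.4531, -0.1492, 0.2138]
eef_rot: [0.999, -0.043, -0.001, -0.0]
contact_force: [0.1, 0.2, 0.4]
width: 0.0427
finger_force: 0.0
```

Request:
apply_moves(xyz=[[0, 0, 0], [0, 0, 0], [0, 0, 0], [0, 0, 0], [0, 0, 0]], twist=[[0, 0, 0.25], [0, 0, 0.5], [0, 0, 0.75], [0, 0, 1], [0, 0, 1]])

```text
time_s: 12.75
ee_pos: [0.4531, -0.1493, 0.2139]
eef_rot: [0.954, -0.299, -0.0, -0.0]
contact_force: [0.2, -0.3, 0.6]
width: 0.0429
finger_force: 0.0
```

```bash
python3 - <<'E'
from h import *
import pickle
s=readout.state();print(s["ee_pos"],s["joints"])
w=imaging.camera("wrist");pickle.dump((s,w),open("w6.pkl","wb"))
cv2.imwrite("pics/w6.png",cv2.resize(w["image"][80:384],(760,450))[:,:,::-1])
go([.4458,-.173,.2],down(np.radians(-126.6)),s)
E
```

```text
[ 0.45306802 -0.14930294  0.21389894] [-4.56986513e-01  3.92971966e-01  2.00064910e+00  2.41781087e-04
  7.48990298e-01  1.72134385e+00]
xyz [0.0253, 0.0787, 0.0463] twist [0.0, 0.002, 0.059]
```

View pics/w6.png

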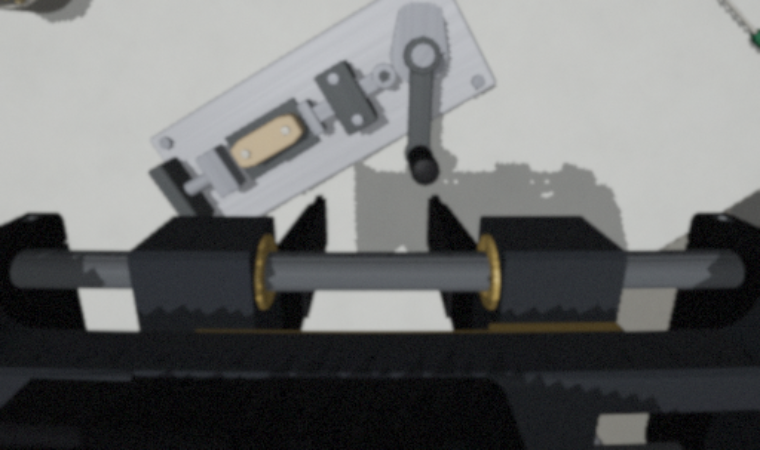

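In this view the knob top is at (425,172) and the shaft at (422,54). The crank arm runs radially, square to the finger line.

```bash
python3 - <<'E'
from h import *
import pickle
s,w=pickle.load(open("w6.pkl","rb"));T=wristT(w,s)
g=lambda u,v:[(u+.5)/1.4844-.5,(v+.5)/1.4803-.5+80]
k=onplane(w,[g(425,172)],.092,T)[0];h=onplane(w,[g(422,54)],.068,T)[0]
print(k.round(4),h.round(4),np.linalg.norm((k-h)[:2]).round(4),np.degrees(np.arctan2(*(k-h)[1::-1])).round(1))
sh=np.array([.495,-.2098]);print(np.linalg.norm(k[:2]-sh),np.degrees(np.arctan2(*(k[:2]-sh)[::-1])))
a=np.radians(143.2);p=sh+.06*np.array([np.cos(a),np.sin(a)]);print(p)
go([*p,.138],down(a-3*np.pi/2+np.pi),s);go([*p,.138],down(a-3*np.pi/2),s)
E
```

```text
[ 0.4466 -0.1752  0.092 ] [ 0.4965 -0.209   0.068 ] 0.0602 145.9
0.059482640567086735 144.3856220911392
[ 0.44695612 -0.17385858]
xyz [0.0303, 0.0788, 0.253] twist [-0.003, 0.0, -5.934]
xyz [0.0303, 0.0788, 0.253] twist [0.0, 0.002, 0.066]
```

Request:
apply_moves(xyz=[[0.016, 0.04, 0], [0.032, 0.08, 0.03], [0.032, 0.08, 0.13], [0.032, 0.08, 0.21], [0.032, 0.08, 0.245]], twist=[[0, 0, 0.03], [0, 0, 0.03], [0, 0, 0.03], [0, 0, 0.03], [0, 0, 0.03]])

```text
time_s: 13.3
ee_pos: [0.446, -0.1757, 0.1388]
eef_rot: [0.952, -0.307, -0.001, -0.0]
contact_force: [-0.6, 0.5, 0.3]
width: 0.0427
finger_force: 0.0
```

Request:
apply_moves(xyz=[[0, 0, 0.006], [0, 0, 0.006], [0, 0, 0.006], [0, 0, 0.006], [0, 0, 0.006]], twist=[[0, 0, 0], [0, 0, 0], [0, 0, 0], [0, 0, 0], [0, 0, 0]], fingers=0.05, grip_force=25)

```text
time_s: 13.8
ee_pos: [0.4471, -0.1751, 0.14]
eef_rot: [0.952, -0.308, 0.001, 0.0]
contact_force: [-0.6, 0.6, 4.5]
width: 0.0154
finger_force: 25.0
```

```bash
python3 - <<'E'
from h import *
s=readout.state();p=s["ee_pos"];print(p,s["width"],s["finger_force"],s["contact_force"].round(1))
sh=np.array([.495,-.2096]);a0=np.arctan2(*(p[:2]-sh)[::-1]);print(np.linalg.norm(p[:2]-sh),np.degrees(a0))
R0=R.from_quat(s["eef_rot"]).as_matrix();print("tool y yaw",np.degrees(np.arctan2(R0[1,1],R0[0,1])))
E
```

```text
[ 0.4471069  -0.17507753  0.13995972] 0.015355840635017453 25.000554621219635 [-0.6  0.6  4.5]
0.0590385502007667 144.21505205867513
tool y yaw -125.82521000897766
```

Request:
apply_moves(xyz=[[0.001, 0.021, 0], [0.0043, 0.0414, 0], [0.0097, 0.0615, 0], [0.0172, 0.081, 0], [0.0267, 0.0995, 0]], twist=[[0, 0, -0.2], [0, 0, -0.4], [0, 0, -0.6], [0, 0, -0.8], [0, 0, -1]])

```text
time_s: 14.3
ee_pos: [0.4359, -0.204, 0.1399]
eef_rot: [0.999, -0.049, 0.0, 0.0]
contact_force: [-0.4, 2.4, 6.7]
width: 0.0154
finger_force: 25.0
```

Request:
apply_moves(xyz=[[0.001, 0.021, 0], [0.0043, 0.0414, 0], [0.0097, 0.0615, 0], [0.0172, 0.081, 0], [0.0267, 0.0995, 0]], twist=[[0, 0, -0.2], [0, 0, -0.4], [0, 0, -0.6], [0, 0, -0.8], [0, 0, -1]])

```text
time_s: 14.8
ee_pos: [0.4407, -0.2343, 0.1399]
eef_rot: [0.977, 0.212, 0.0, -0.0]
contact_force: [-0.6, 3.6, 6.5]
width: 0.0155
finger_force: 25.0
```

Request:
apply_moves(xyz=[[0.001, 0.021, 0], [0.0043, 0.0414, 0], [0.0097, 0.0615, 0], [0.0172, 0.081, 0], [0.0267, 0.0995, 0]], twist=[[0, 0, -0.2], [0, 0, -0.4], [0, 0, -0.6], [0, 0, -0.8], [0, 0, -1]])

```text
time_s: 15.3
ee_pos: [0.46, -0.258, 0.1399]
eef_rot: [0.889, 0.457, -0.0, -0.001]
contact_force: [-3.1, 4.7, 7.8]
width: 0.0153
finger_force: 25.0
```

Request:
apply_moves(xyz=[[0.001, 0.021, 0], [0.0043, 0.0414, 0], [0.0097, 0.0615, 0], [0.0172, 0.081, 0], [0.0267, 0.0995, 0]], twist=[[0, 0, -0.2], [0, 0, -0.4], [0, 0, -0.6], [0, 0, -0.8], [0, 0, -1]])

```text
time_s: 15.8
ee_pos: [0.489, -0.2689, 0.1399]
eef_rot: [0.741, 0.672, -0.0, -0.001]
contact_force: [-3.0, 4.2, 7.9]
width: 0.0156
finger_force: 25.0
```

Request:
apply_moves(xyz=[[0, 0, 0], [0, 0, 0], [0, 0, 0]], twist=[[0, 0, 0], [0, 0, 0], [0, 0, 0]])

```text
time_s: 16.1
ee_pos: [0.4891, -0.2688, 0.1399]
eef_rot: [0.742, 0.67, 0.0, -0.0]
contact_force: [-2.1, 2.9, 6.4]
width: 0.0158
finger_force: 25.0
```

Request:
apply_moves(xyz=[[0, 0, 0], [0, 0, 0], [0, 0, 0], [0, 0, 0]], twist=[[0, 0, 0], [0, 0, 0], [0, 0, 0], [0, 0, 0]], fingers=0.45)

```text
time_s: 16.5
ee_pos: [0.4892, -0.2694, 0.1392]
eef_rot: [0.742, 0.67, 0.0, 0.0]
contact_force: [0.9, -0.4, 0.2]
width: 0.0404
finger_force: 0.0
```

Request:
apply_moves(xyz=[[0, 0, -0.1], [0, 0, -0.25], [0, 0, -0.38], [0, 0, -0.45], [0, 0, -0.45]], twist=[[0, 0, 0], [0, 0, 0], [0, 0, 0], [0, 0, 0], [0, 0, 0]])

```text
time_s: 17.0
ee_pos: [0.4898, -0.2697, 0.2772]
eef_rot: [0.742, 0.67, 0.001, 0.003]
contact_force: [0.3, -0.3, 0.6]
width: 0.0427
finger_force: 0.0
```

```bash
python3 - <<'E'
from h import *
s=readout.state();print(s["ee_pos"],s["time_s"])
w=imaging.camera("wrist");c=imaging.camera("top")
cv2.imwrite("pics/w7.png",np.hstack([cv2.resize(w["image"],(400,300)),cv2.resize(c["image"][150:240,140:330],(400,300))])[:,:,::-1])
try: block(w,s,.030,(0,300,200,310))
except Exception as e: print(e)
E
```

```text
[ 0.48975132 -0.26973707  0.27718431] 17.0
px [242   0  19  32 543] centre [ 0.5062 -0.0958  0.03  ] sizes [0.0191 0.0305] len angle -95.55
```

View pics/w7.png

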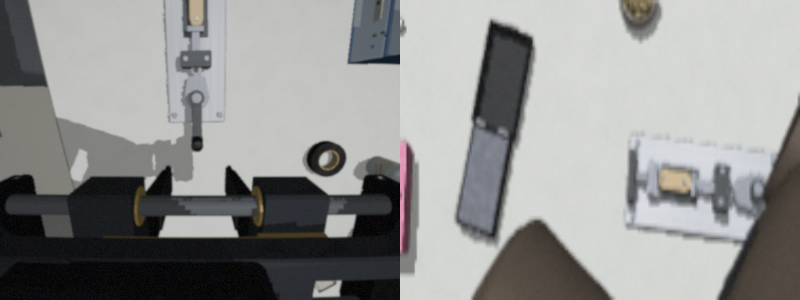

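The crank points straight away from the anvil. The foot is advanced onto the block at left-panel (197,30), the block lies against the anvil, and the case lid is still open flat, with nothing else disturbed. Handing in.

```bash
python3 -c "
from plant import arm;print(arm.finish_job())"
```

```text
the job is handed in; nothing more can be done
None
```

I handed the job in at about 17 s of the 58 s allowed, with the lid open flat behind the case, the block flat on the nest pad and the crank at about 2.53 rad, inside the dwell. The last pictures show the foot on the block. I did not measure the clamping force on the anvil, and the hand-in gave no verdict.

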